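Slide the price ticket out of its rail for changing

ROBOT

A 7-joint arm with a two-finger parallel gripper is mounted at the origin on a cart in front of the work surface, level with it; the furniture and walls round the work are solid. World frame = base frame: x ahead of the robot, y to its left, z up, the work surface at z = 0. Lengths are in mm, angles in rad, forces in N, time in s.
With the tool pointing down it reaches from about 425 to 875 mm from the base axis. Payload 9.9 kg.
Tool frame: the origin (TCP) lies on the centre line of the jaws, within the pads' length; the fingertips stand 25 mm ahead of it and the grasp point (between the pads) lies 6 mm ahead of it (r.tips_ahead is the distance from the TCP to the fingertips, in mm); z points along the fingers, y is the line along which they close (so a half turn about z gives the same grasp; the last joint's range is limited). The gripper opens to 85 mm and grips with 20 to 120 N. Pads are 22 mm wide; open, the fingers measure 114 mm over their backs; the gripper's body (76 mm by 85 mm) begins 54 mm behind the grasp point. The pads swing forward as they close: fully open they stand 13 mm farther back than shut.
Start: joints at [-1.367, 0.576, 0.025, 1.437, -0.015, 1.129, -0.057], TCP at [191.587, 647.244, 256.289] pointing down, gripper open.
Joint ranges: [-2.76, 2.76], [-0.34, 2.15], [-1.52, 1.57], [0.19, 2.46], [-1.09, 4.23], [0.17, 1.99], [-2.82, 2.82]. Speed limits (rad/s): [2.22, 2.22, 3.01, 3.01, 3.14, 3.14, 3.14].

INTERFACE

Orientations are given as a unit quaternion [x, y, z, w].
In Python, from rig import r, viewer gives the robot as it stands. The module is installed in compiled form; this text tells all that it offers.
- The arm moves only by the tool drive_tool, never from a script. Its argument "motion" is a list of rows, each a list of 6 numbers: the shift along the tool's x, y, z in cm, then the turn, a rotation vector about the tool's x, y, z in rad. In form: [[tx, ty, tz, rx, ry, rz], ...]. A call has 1 to 12 rows; each row is the pose to reach, as a shift and turn from the pose commanded when the call began, along the tool's axes at that moment; what a row does not reach only later rows make up. A row lasts 1/8 s, in which the tool goes at most 62.5 mm and 10.7 degrees, less where a joint would pass 70% of its speed; a pose out of reach is approached as far as the arm can. A call with a gripper value outside its range is refused whole. "fingers" is the finger opening in cm, from 0 to 8.54, set as the call begins (left out, the last holds). The fingers move at their own pace and stop on an object; "grip_force" is the grip in N (left out, the last holds). Time passes only in rows, so rows that repeat a pose let the fingers close. It gives the time, the measured TCP pose, the force, the opening and the grip force at its end, in the units of the state.
- r.state(): the state, without advancing time (a new reading comes with each control period).
- viewer.capture(name): name is "scene" or "top" or "wrist"; returns (picture, depth): 384x512x3 uint8, red, green, blue; 384x512 float32, mm along the optical axis (not along the pixel's ray), 0 where there is no reading.
- viewer.calibration(name): a dict with "fx", "fy", "cx", "cy" (pixels), "position" and "attitude" of the camera in the world. Camera axes: x right, y up, looking along -z (the intrinsics and any distortion apply to the point x, -y, -z); pixel columns grow to the right and rows downward; lengths in mm; the calibration is good to about 2 mm. A picture is of the moment at which its call begins: read the wrist's pose just before it. calibration takes no time and is no camera call; for the wrist camera it gives the pose at the moment of the call.
- r.finish_job(): hands the job in; it is judged then, once.
The state is a dict: "time": time; "qpos": joint angles; "joint_velocities": joint speeds; "joint_efforts": joint torques, N m; "eef_pos": TCP position; "eef_rot": TCP orientation; "force": force on the tool from outside, world axes, zero at the start; "wrist_torque": the same for the moment, N m; "width": finger opening in mm; "finger_force": force on a finger pad.
Only numpy, scipy, OpenCV 4.12 (cv2) and the standard library are available. Lean on these libraries where they do the work, as an engineer would, in place of code of your own. Each camera call takes 0.05 s, during which the arm holds its last target. There are 200 camera calls.

TASK

The price ticket on the front ledge of the counter riser is due for changing. Press down the tail of the steel end stop until the stop is well clear of the rail's right-hand mouth, then push the ticket plate along the rail, without lifting it, until about a third of its length overhangs the mouth so that a person can take hold of its end. Leave it lying flat in the rail like that, the stop still down, and leave the stock and the other things on the counter where they are.

Things in the scene. Friction and masses are not known exactly. Their poses are not given: they have to be found in the camera images.
- riser: Fixed light-wood counter riser, 160 deep (x) x 250 long (y) x 80 mm high; origin under its centre on the worktop, x to its back, y to its left. Along the front of its top runs an aluminium ticket rail, a channel along y centred on x = -50 mm, open at the right end (the mouth, y = -125), closed at the left by a 3 mm cap. Cartons lie on the deck behind the rail.
- rail_mouth (a point): Centre of the rail's floor at the mouth, 82 mm above the worktop; axes as the riser's: -y points out of the rail. The rail is 54 mm wide inside; its side walls rise 9 mm above the floor, and lips at their tops (underside 7 mm above the floor) leave 44 mm open between them for a fingertip.
- plate: White ticket plate with printed bars, 50 (x) x 150 (y) x 5 mm thick, about 50 g, loose in the rail with 2 mm play each side and under the lips; origin at the centre of its underside, y along the rail. It starts with its right end 4 to 40 mm inside the mouth; at least 55 mm of rail behind its left end is empty.
- plate_right_end (a point): Middle of the plate's right end face (-y), half way up its thickness: the end that has to come out of the mouth.
- plate_left_end (a point): Middle of the plate's left end face (+y), half way up its thickness: the end to push on, towards -y.
- end_stop (a joint): Angle (rad) of the steel end stop, a 100 x 10 x 5 mm bar pivoted at the riser's right end face (x -18, y -130, z 74 mm in its frame) and reaching forward across the mouth. 0 (starts up to 0.1): rises 0.30 rad to the front and blocks the plate; grows as its tail is pressed down; below the rail's floor from 0.35; ends at 0.9. Friction (1.5 N at the tail) holds it anywhere; the plate cannot open it.
- end_stop_pad (a point): Centre of the top of the ribbed black thumb pad on the stop's tail, 34 (along the bar) x 24 mm (y), 89 mm from the pivot, in front of the riser at its right end, about 107 mm above the worktop when closed; press it straight down here. At joint 0.6 its top is about 55 mm above the worktop.
- carton_a: Medicine carton 63 x 115 x 34 mm lying on the deck, left half; origin under its centre. Leave it.
- carton_f: Medicine carton 66 x 105 x 22 mm lying on the deck, right half; origin under its centre. Leave it.
- carton_c: Medicine carton 56 x 98 x 24 mm lying on top of the right-hand one; origin under its centre. Leave it.
- pill_bottle_2: Brown pill bottle with a white cap, 44 mm across, 100 mm high, standing on the worktop to the left of the riser; origin under its centre. Leave it.
- thermometer_case: White thermometer case 24 x 132 x 16 mm lying in front of the riser; origin under its centre. Leave it.
- stapler: Red stapler 135 x 34 x 50 mm standing to the right; origin under its centre. Leave it.
- rubber_stamp_0: Wooden stamp, 40 mm across, 60 mm high, standing to the right; origin under its centre. Leave it.
Mind the look-alikes: they are no part of the job. Of the things shaped like the plate, the white one is meant.

How it is judged:
By the outcome, as a careful person would: the job done as asked, in the order asked, and still so for the second after the job is handed in, with the robot touching nothing.
It also fails if it takes over 45 s, if anything falls off the work surface, if the arm or the gripper's body presses on something with over 40 N, if the wrist force passes 120 N, or if a joint passes its speed limit or range.

## Working session

There is one attempt and no reset: what is moved stays moved. The work goes in short steps, Python scripts to look and compute and a tool call to move; the robot and the scene stay as the last step left them, time stands still between calls to the robot, and variables do not carry over. Pictures are saved under pics/ and viewed, at most 10 in all, crops included, and the job is handed in when it is done.

Besides the shell and the picture viewer there is one more tool, called after "Emit:" by a JSON object that holds its "method" and its "body". drive_tool: Moves the arm, as the interface text tells. Its arguments: {"type":"object","properties":{"motion":{"type":"array","items":{"type":"array","items":{"type":"number"}}},"fingers":{"type":"number"},"grip_force":{"type":"number"}},"required":["motion"]}

```bash
mkdir -p pics; python3 - <<'E'
from rig import r, viewer
import cv2,numpy as np
for n in ["scene","top"]:
    p,d=viewer.capture(n); cv2.imwrite(f"pics/{n}0.png",p[:,:,::-1]); np.savez(f"{n}0.npz",p=p,d=d)
    print(n,viewer.calibration(n))
s=r.state(); print(s)
E
```

```text
scene {'fx': 371.37208788412, 'fy': 371.37208788412, 'cx': 259.2317894151969, 'cy': 188.17315378729887, 'position': array([ -54.78189226, -423.16379275,  898.15404412]), 'attitude': array([ 0.30629649, -0.19064694, -0.48094472,  0.79907971])}
top {'fx': 496.48175886112085, 'fy': 496.48175886112085, 'cx': 256.46068746765565, 'cy': 192.55899686304883, 'position': array([ 400.60251341,  -75.83941686, 1339.28004545]), 'attitude': array([-0.05137557,  0.05133149,  0.70726405, -0.70320921])}
{'time': 0.1, 'qpos': array([-1.3667964 ,  0.5764846 ,  0.02484041,  1.43781226, -0.01497205,
        1.12897861, -0.05649477]), 'joint_velocities': array([ 0.00150475, -0.00254214, -0.00023148, -0.00256002, -0.0017272 ,
       -0.00263801,  0.00084938]), 'joint_efforts': array([ 6.50580230e-03, -7.67306542e+01,  2.25802839e+00, -2.86608857e+01,
        1.58402009e-02,  8.48486525e-03, -3.41409111e-05]), 'eef_pos': array([191.48808695, 646.8979602 , 255.50826415]), 'eef_rot': array([ 1.43376260e-01,  9.89667968e-01, -7.46918674e-04, -5.82229892e-05]), 'force': array([ 0.04815372, -0.33097789, -0.10684109]), 'wrist_torque': array([ 0.00469944, -0.01706947,  0.06165279]), 'finger_force': 0.0, 'width': 85.6341871414372}
```

View pics/scene0.png

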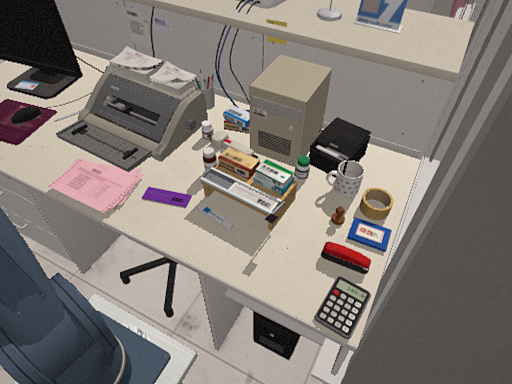

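View pics/top0.png

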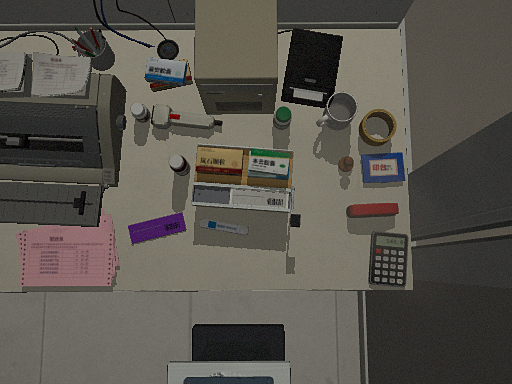

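The riser sits in the top view at about (243,175), with its rail at rows 187–208. The black stop pad is at (295,220). Two things are shaped like the plate: the purple one at (157,228) on the worktop, and the white one with bars in the rail at about (255,198), which is the one meant. I'll confirm this in a crop.

```bash
cat > h.py <<'E'
import numpy as np,cv2
from scipy.spatial.transform import Rotation as R
def pt(c,u,v,d):
    return np.array(c['position'])+R.from_quat(c['attitude']).apply([(u-c['cx'])/c['fx']*d,-(v-c['cy'])/c['fy']*d,-d])
def ray(c,u,v,z):
    a=np.array(c['position']);b=pt(c,u,v,1.)-a
    return a+b*(z-a[2])/b[2]
E
python3 - <<'E'
from rig import r, viewer
from h import *
c=viewer.calibration("top"); f=np.load("top0.npz");p,d=f['p'],f['d']
cv2.imwrite("pics/c1.png",cv2.resize(p[140:250,180:315,::-1],None,fx=5.4,fy=5.4,interpolation=cv2.INTER_CUBIC))
vv,uu=np.mgrid[0:384,0:512]
P=c['position']+R.from_quat(c['attitude']).apply(np.stack([(uu-c['cx'])/c['fx']*d,-(vv-c['cy'])/c['fy']*d,-d],-1).reshape(-1,3)); P=P.reshape(384,512,3); 
# riser mask by height
m=((P[...,2]>60)).astype(np.uint8); m[:,:185]=0;m[:,304:]=0;m[:142]=0;m[250:]=0
cs,_=cv2.findContours(m,cv2.RETR_EXTERNAL,cv2.CHAIN_APPROX_NONE)
k=max(cs,key=cv2.contourArea); print(cv2.minAreaRect(k), cv2.boundingRect(k))
for col in (200,225,250,275,288): print(col,[(v,*np.round(P[v,col]).astype(int)) for v in range(180,214,3)])
dark=(p.max(2)<60).astype(np.uint8); dark[:,:286]=0;dark[:,303:]=0;dark[:210]=0;dark[:,]=dark; dark[232:]=0
ys,xs=np.nonzero(dark);print(xs.mean(),ys.mean(),xs.min(),xs.max(),ys.min(),ys.max(), P[dark>0].mean(0))
E
```

```text
((247.93482971191406, 183.6842803955078), (109.69412231445312, 76.08429718017578), 5.440331935882568) (191, 143, 109, 84)
200 [(180, np.int64(618), np.int64(69), np.int64(81)), (183, np.int64(609), np.int64(68), np.int64(90)), (186, np.int64(603), np.int64(68), np.int64(82)), (189, np.int64(595), np.int64(68), np.int64(83)), (192, np.int64(587), np.int64(69), np.int64(79)), (195, np.int64(579), np.int64(68), np.int64(83)), (198, np.int64(571), np.int64(68), np.int64(84)), (201, np.int64(564), np.int64(68), np.int64(79)), (204, np.int64(555), np.int64(67), np.int64(90)), (207, np.int64(558), np.int64(77), np.int64(1)), (210, np.int64(550), np.int64(77), np.int64(2)), (213, np.int64(542), np.int64(77), np.int64(1))]
225 [(180, np.int64(617), np.int64(4), np.int64(84)), (183, np.int64(610), np.int64(4), np.int64(82)), (186, np.int64(600), np.int64(4), np.int64(93)), (189, np.int64(594), np.int64(4), np.int64(85)), (192, np.int64(586), np.int64(4), np.int64(87)), (195, np.int64(579), np.int64(4), np.int64(84)), (198, np.int64(571), np.int64(4), np.int64(80)), (201, np.int64(563), np.int6
[... 1488 characters left out ...]
 np.int64(-158), np.int64(78)), (183, np.int64(610), np.int64(-158), np.int64(78)), (186, np.int64(601), np.int64(-157), np.int64(85)), (189, np.int64(592), np.int64(-157), np.int64(92)), (192, np.int64(585), np.int64(-157), np.int64(88)), (195, np.int64(577), np.int64(-157), np.int64(88)), (198, np.int64(570), np.int64(-157), np.int64(85)), (201, np.int64(562), np.int64(-156), np.int64(86)), (204, np.int64(401), np.int64(-76), np.int64(1339)), (207, np.int64(547), np.int64(-157), np.int64(81)), (210, np.int64(538), np.int64(-156), np.int64(91)), (213, np.int64(541), np.int64(-162), np.int64(-3))]
294.515873015873 219.93650793650792 286 300 212 226 [ 512.07003612 -170.89905115  102.56872995]
```

View pics/c1.png

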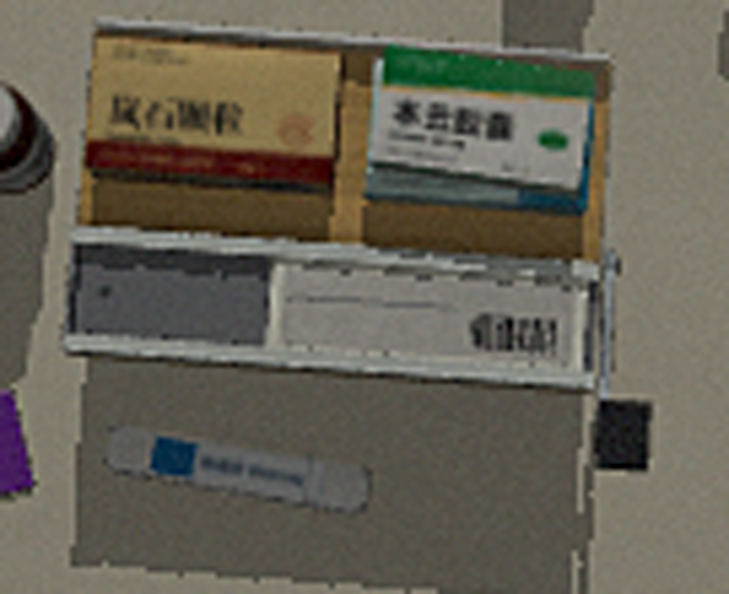

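The crop confirms it. The white plate with bars lies in the rail from about crop (270,303) to (583,328). The empty grey rail floor is to its left, the mouth is at x≈598, and the pad is at (622,435).

```bash
python3 - <<'E'
from rig import r, viewer
from h import *
c=viewer.calibration("top")
g=lambda x,y,z: ray(c,180+(x+.5)/5.4-.5,140+(y+.5)/5.4-.5,z).round(1)
for n,x,y,z in [("frontwall L",65,350,91),("frontwall R",595,385,91),("backwall L",75,232,91),("backwall R",603,268,91),("plate LB",272,265,87),("plate LF",268,343,87),("plate R",583,328,87),("pad",622,435,107),("carton c front",375,165,126),("cartonA front",85,172,114),("cartonA frontR",335,185,114)]: print(n,g(x,y,z))
s=r.state();print(R.from_quat(s['eef_rot']).as_matrix().round(3))
E
```

```text
frontwall L [554.   88.1  91. ]
frontwall R [ 536.1 -160.2   91. ]
backwall L [610.1  84.1  91. ]
backwall R [ 591.4 -164.8   91. ]
plate LB [594.4  -8.7  87. ]
plate LF [557.2  -6.9  87. ]
plate R [ 563.5 -155.3   87. ]
pad [ 511.1 -171.2  107. ]
carton c front [634.7 -58.1 126. ]
cartonA front [634.4  76.8 114. ]
cartonA frontR [627.6 -39.4 114. ]
[[-0.959  0.284 -0.   ]
 [ 0.284  0.959 -0.001]
 [-0.    -0.001 -1.   ]]
```

Emit:
{"method": "drive_tool", "body": {"motion": [[-4.5,-3.8,-1,0,0,-0.05],[-9,-7.6,-2,0,0,-0.1],[-13.5,-11.4,-3,0,0,-0.15],[-18,-15.2,-4,0,0,-0.2],[-22.5,-19,-4,0,0,-0.215],[-27,-22.8,-4,0,0,-0.215],[-31.5,-26.6,-4,0,0,-0.215],[-36,-30.5,-4,0,0,-0.215],[-39,-35,-4,0,0,-0.215],[-42,-40,-4,0,0,-0.215],[-45,-45,-4,0,0,-0.215],[-47,-50,-4,0,0,-0.215]], "fingers": 0, "grip_force": 40}}

```text
time: 1.6
eef_pos: [500.7, 32.3, 296.1]
eef_rot: [0.037, 0.999, -0.0, -0.0]
force: [0.4, -0.1, 0.7]
width: -0.3
finger_force: 0.0
```

```bash
cat > st.py <<'E'
import sys
from rig import r,viewer
from h import *
s=r.state();M=R.from_quat(s['eef_rot']).as_matrix()
print(s['time'],s['eef_pos'].round(1),s['force'].round(1),s['width'],r.tips_ahead);print(M.round(3))
if len(sys.argv)>3: print('tool cm',(M.T@(np.array(sys.argv[1:4],float)-s['eef_pos'])/10).round(2))
E
python3 st.py 509 -171 150
```

```text
1.6 [500.7  32.3 296.1] [ 0.4 -0.1  0.7] -0.3324189481389465 25.0
[[-0.997  0.073 -0.   ]
 [ 0.073  0.997 -0.   ]
 [ 0.    -0.    -1.   ]]
tool cm [ -2.32 -20.21  14.61]
```

Emit:
{"method": "drive_tool", "body": {"motion": [[-0.5,-4,1,0,0,0],[-1,-9,3,0,0,0],[-1.5,-14,5,0,0,0],[-2.2,-18,7,0,0,0],[-2.3,-20.2,9,0,0,0],[-2.3,-20.2,9,0,0,0],[-2.3,-20.2,9,0,0,0]]}}

```text
time: 2.48
eef_pos: [508.8, -167.9, 206.6]
eef_rot: [0.036, 0.999, 0.0, 0.0]
force: [-0.3, 0.2, 0.7]
width: -0.3
finger_force: 0.0
```

```bash
python3 st.py 509 -171 71; python3 - <<'E'
from rig import r, viewer
from h import *
c=viewer.calibration("wrist");p,d=viewer.capture("wrist");cv2.imwrite("pics/w1.png",p[:,:,::-1]);np.savez("w1.npz",p=p,d=d,**c);print(c)
E
```

```text
2.475 [ 508.8 -167.9  206.6] [-0.3  0.2  0.7] -0.3238431734516563 25.0
[[-0.997  0.072  0.   ]
 [ 0.072  0.997  0.001]
 [ 0.     0.001 -1.   ]]
tool cm [-0.04 -0.32 13.55]
{'fx': 294.0182985296832, 'fy': 294.0182985296832, 'cx': 257.07459340761477, 'cy': 192.36035684801527, 'position': array([ 429.54443984, -161.5432457 ,  324.31493646]), 'attitude': array([-0.1129061 , -0.10593642,  0.67271955,  0.72351786])}
```

View pics/w1.png

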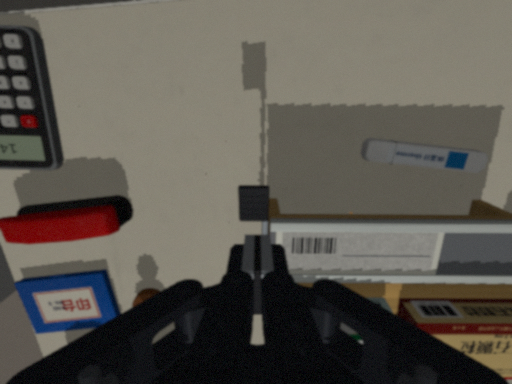

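The wrist view shows the pad at about (254,202), with the closed fingertips just behind it. The plate runs from about (281,246) to (440,250).

```bash
python3 - <<'E'
from h import *
c=np.load("w1.npz")
for n,u,v,z in [("pad",254,203,107),("plateL front",442,233,87),("plateL back",435,271,87),("plateR",282,246,87),("mouth front",272,219,91)]: print(n,ray(c,u,v,z).round(1))
E
```

```text
pad [ 507.8 -169.3  107. ]
plateL front [555.4  -5.7  87. ]
plateL back [594.1  -7.6  87. ]
plateR [ 557.9 -148.    87. ]
mouth front [ 529.2 -155.6   91. ]
```

Emit:
{"method": "drive_tool", "body": {"motion": [[0,-0.2,3,0,0,0],[0,-0.2,6,0,0,0],[0,-0.2,7.5,0,0,0],[0,-0.2,8.5,0,0,0],[0,-0.2,9.5,0,0,0],[0,-0.2,10.5,0,0,0],[0,-0.2,11.5,0,0,0],[0,-0.2,12.5,0,0,0],[0,-0.2,13.3,0,0,0],[0,-0.2,13.8,0,0,0],[0,-0.2,13.8,0,0,0],[0,-0.2,13.8,0,0,0]]}}

```text
time: 4.03
eef_pos: [508.4, -170.8, 68.4]
eef_rot: [0.036, 0.999, -0.0, -0.0]
force: [0.0, -0.2, -0.2]
width: -0.2
finger_force: 0.0
```

Emit:
{"method": "drive_tool", "body": {"motion": [[0,0,-4,0,0,0],[0,0,-9,0,0,0],[0,0,-13,0,0,0],[-2,4,-13,0,0,0],[-3.5,9,-13,0,0,0],[-4.5,14,-13,0,0,0],[-5.2,18,-13,0,0,0],[-5.4,19.8,-13,0,0,0],[-5.4,19.8,-13,0,0,0],[-5.4,19.8,-13,0,0,0]]}}

```text
time: 5.28
eef_pos: [576.3, 20.6, 198.4]
eef_rot: [0.038, 0.999, -0.001, -0.0]
force: [0.4, -0.7, 0.8]
width: 0.3
finger_force: 0.0
```

```bash
python3 st.py 577.2 23 108.5; python3 - <<'E'
from rig import r, viewer
from h import *
c=viewer.calibration("wrist");p,d=viewer.capture("wrist");np.savez("w2.npz",p=p,d=d,**c)
q,_=viewer.capture("scene")
cv2.imwrite("pics/w2.png",np.hstack([p[120:,:400,::-1],cv2.resize(q[150:238,190:310,::-1],(360,264),interpolation=cv2.INTER_CUBIC)]))
E
```

```text
5.275 [576.3  20.6 198.4] [ 0.4 -0.7  0.8] 0.2993477332397726 25.0
[[-0.997  0.075 -0.   ]
 [ 0.075  0.997 -0.001]
 [ 0.    -0.001 -1.   ]]
tool cm [-0.07  0.26  8.99]
```

View pics/w2.png

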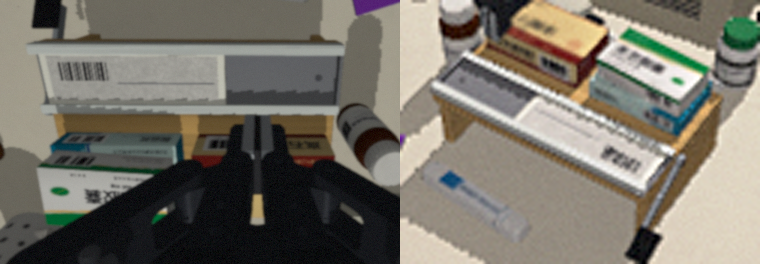

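The stop is down: in the scene crop the bar slopes below the rail to the pad at (643,245). The plate's left end is at (224,75) in the wrist part, with empty rail floor to its right.

Emit:
{"method": "drive_tool", "body": {"motion": [[0,0.3,3,0,0,0],[0,0.3,6,0,0,0],[0,0.3,7.5,0,0,0],[0,0.3,8.3,0,0,0],[0,0.3,8.8,0,0,0],[0,0.3,8.9,0,0,0],[0,0.3,8.9,0,0,0]]}}

```text
time: 6.25
eef_pos: [577.2, 25.8, 109.8]
eef_rot: [0.036, 0.999, 0.0, 0.0]
force: [0.2, 0.6, 0.3]
width: 0.1
finger_force: 0.0
```

Emit:
{"method": "drive_tool", "body": {"motion": [[0,-0.4,0.07,0,0,0],[0,-1.0,0.07,0,0,0],[0,-1.4,0.07,0,0,0],[0,-1.8,0.07,0,0,0],[0,-2.3,0.07,0,0,0],[0,-2.9,0.07,0,0,0],[0,-3.5,0.07,0,0,0],[0,-4.1,0.07,0,0,0],[0,-4.6,0.07,0,0,0],[0,-5.0,0.07,0,0,0],[0,-5.2,0.07,0,0,0],[0,-5.2,0.07,0,0,0]]}}

```text
time: 7.75
eef_pos: [573.1, -26.2, 108.6]
eef_rot: [0.036, 0.999, -0.0, -0.0]
force: [-0.4, 0.6, 0.6]
width: 0.0
finger_force: 0.0
```

```bash
python3 st.py; python3 - <<'E'
from rig import r, viewer
from h import *
t,d=viewer.capture("top");q,_=viewer.capture("scene")
f=lambda i:cv2.resize(i[:,:,::-1],None,fx=4,fy=4,interpolation=cv2.INTER_CUBIC)
cv2.imwrite("pics/t2.png",np.vstack([f(t[180:240,185:315]),f(q[170:230,190:320])]))
E
```

```text
7.75 [573.1 -26.2 108.6] [-0.4  0.6  0.6] 0.014211608981525639 25.0
[[-0.997  0.073 -0.   ]
 [ 0.073  0.997 -0.   ]
 [-0.    -0.    -1.   ]]
```

View pics/t2.png

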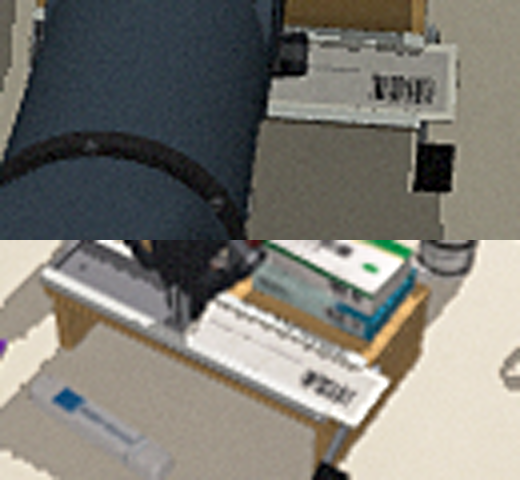

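The plate slides out. In the top crop its right end is at about (458,80), past the mouth at about (424,80), and the stop is still down. Next I'll work out the overhang.

```bash
python3 - <<'E'
from rig import viewer
from h import *
c=viewer.calibration("top")
g=lambda x,y,z: ray(c,185+(x+.5)/4-.5,180+(y+.5)/4-.5,z).round(1)
print(g(457,48,87),g(454,120,87),g(424,122,91),g(436,42,91))
E
```

```text
[ 585.7 -184.4   87. ] [ 539.6 -181.7   87. ] [ 538.  -162.4   91. ] [ 589.1 -170.8   91. ]
```

Emit:
{"method": "drive_tool", "body": {"motion": [[0,-0.4,0,0,0,0],[0,-0.9,0,0,0,0],[0,-1.4,0,0,0,0],[0,-1.9,0,0,0,0],[0,-2.3,0,0,0,0],[0,-2.6,0,0,0,0],[0,-2.8,0,0,0,0],[0,-2.9,0,0,0,0],[0,-2.9,0,0,0,0]]}}

```text
time: 8.98
eef_pos: [571.0, -55.0, 108.6]
eef_rot: [0.036, 0.999, -0.0, -0.0]
force: [-0.1, 0.4, -0.3]
width: 0.1
finger_force: 0.0
```

Emit:
{"method": "drive_tool", "body": {"motion": [[0,0.3,0,0,0,0],[0,0.8,0,0,0,0],[0,0.8,-2,0,0,0],[0,0.8,-6,0,0,0],[0,0.8,-11,0,0,0],[0,4,-15,0,0,0],[0,9,-15,0,0,0],[2,14,-15,0,0,0],[3,18,-15,0,0,0],[3,18,-15,0,0,0]]}}

```text
time: 10.22
eef_pos: [553.1, 131.6, 258.4]
eef_rot: [0.033, 0.999, 0.001, -0.0]
force: [0.2, -0.6, -0.5]
width: -0.1
finger_force: 0.0
```

```bash
python3 st.py; python3 - <<'E'
from rig import r, viewer
from h import *
t,d=viewer.capture("top");q,_=viewer.capture("scene")
f=lambda i:cv2.resize(i[:,:,::-1],None,fx=4,fy=4,interpolation=cv2.INTER_CUBIC)
cv2.imwrite("pics/t3.png",np.vstack([f(t[180:240,185:325]),f(q[155:240,190:330])]))
E
```

```text
10.225 [553.1 131.6 258.4] [ 0.2 -0.6 -0.5] -0.06495743775323243 25.0
[[-0.998  0.066 -0.001]
 [ 0.066  0.998  0.002]
 [ 0.001  0.002 -1.   ]]
```

View pics/t3.png

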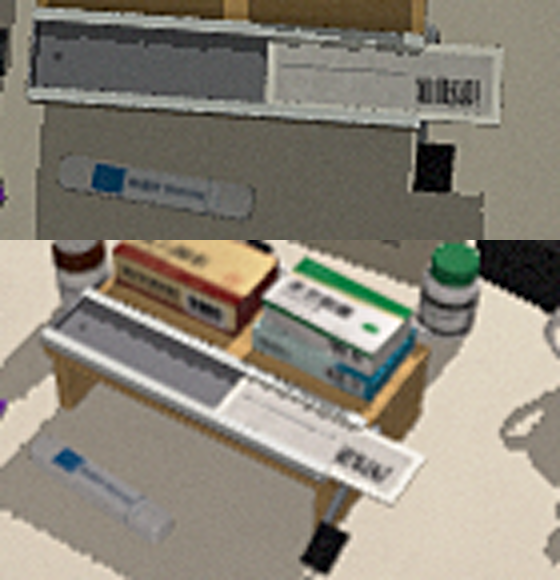

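In the top crop the plate spans x≈266–501 and the mouth is at about 422, so the overhang is roughly 50 mm. The plate lies flat, the stop is down and nothing else has moved.

```bash
python3 -c "
from rig import r
print(r.finish_job())"
```

```text
the job is handed in; nothing more can be done
None
```

The job is handed in: the end stop is pressed down and clear of the mouth, and the white ticket plate lies flat in the rail with about 50 mm (a third of its length) overhanging; nothing else on the counter appeared to move.

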